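# Cap the tube cassettes on the sealing press

## Task

Stand all the waiting tube cassettes (two or three) on the press's sprung bed in one close row, long sides in line, starting against the upright stop, whichever end it is at today; then take the pressing block and slide it in one stroke along the top of the row, from the open end to the stop, pressing steadily so that the bed stays sunk about half its travel and never hits bottom, until every cap is home. Put the block back upright on its cork pad and all the capped cassettes upright into the white carrying tray, and leave the bottle, beaker and grey box alone.

Things in the scene. Friction and masses are not known exactly. Their poses are not given: they have to be found in the camera images.
- press: Fixed sealing press on the bench: grey base plate 120 (x) x 236 (y) mm. Origin at the centre of its underside on the bench; the row of cassettes stands along its y axis. Nothing stands along its two long sides.
- bed (a joint): How far the press's sprung flat aluminium bed (116 (x) x 230 (y) mm, centred on the press) has been pushed down, in m: 0 = up (top 30 mm above the bench), 0.012 = down on its hard stops. It needs about 2 N for each mm, so two or three cassettes alone sink it about 1 to 3 mm. It stays level.
- bed_mid (a point): Centre of the top face of the sprung bed; axes as the press's (y along the row). Moves down with the bed.
- stop: Fixed upright steel stop, 90 (x) x 20 (y) x 60 mm high, standing on the bench at one end of the bed (on some days one end, on others the other), 130 mm from the press's centre along its y axis; its face towards the bed is 120 mm from the press's centre (5 mm beyond the bed's end). Origin at the centre of its underside.
- endblock: Fixed low steel block, 90 x 20 x 16 mm high, at the other, open end of the bed (130 mm from the press's centre); lower than the bed, stops nothing. Origin at the centre of its underside.
- block: Loose pressing block, 250 g. Aluminium sole: flat for 40 mm along its y and 54 mm wide along its x, with ends that rise at 20 degrees, 92 mm long in all along y; made to be slid along its y axis either way. The sole's body is 20 mm high (the rising ends' tops stay below 20 mm); above it a black rib handle, 24 mm thick (y) x 54 mm (x), from 20 to 62 mm above the sole: pinch it across its thickness. Origin at the centre of the flat underside.
- pad: Fixed cork rest pad of the pressing block, 90 (x) x 120 (y) x 4 mm thick; origin at the centre of its underside. The block stands in its middle at the start, roughly in line with it.
- mat: Fixed thin grey mat 250 (x) x 220 (y) x 3 mm on which the cassettes wait; to the left or right of the press. Origin at the centre of its underside.
- tray: Fixed white carrying tray on the other side of the press, 250 (x) x 200 (y) x 22 mm high outside, walls and floor 5 mm, open on top, empty at the start. Origin at the centre of its underside.
- bottle: Bystander: loose closed white bottle, 60 mm across, 130 mm high; origin at the centre of its underside.
- beaker: Bystander: loose glass beaker, 72 mm across, 90 mm high; origin at the centre of its underside.
- tipbox: Bystander: loose grey box 80 x 120 x 55 mm; origin at the centre of its underside.
- cass_a: Loose white tube cassette, a box 50 (x) x 62 (y) x 44 mm high with grey-fluted sides (the two 50 mm apart), 135 g; origin at the centre of its underside, z up. On top it carries one grey cap plate (36 x 46 mm, centred). May be absent (None).
- cass_b: Loose white tube cassette, a box 50 (x) x 62 (y) x 44 mm high with grey-fluted sides (the two 50 mm apart), 135 g; origin at the centre of its underside, z up. On top it carries one grey cap plate (36 x 46 mm, centred). May be absent (None).
- cass_c: Loose white tube cassette, a box 50 (x) x 62 (y) x 44 mm high with grey-fluted sides (the two 50 mm apart), 135 g; origin at the centre of its underside, z up. On top it carries one grey cap plate (36 x 46 mm, centred). May be absent (None).
- cass_d: Loose white tube cassette, a box 50 (x) x 62 (y) x 44 mm high with grey-fluted sides (the two 50 mm apart), 135 g; origin at the centre of its underside, z up. On top it carries one grey cap plate (36 x 46 mm, centred). May be absent (None).
- cap_a (a joint): Push-down cap plate of cassette a, value in m: 0 = as it comes, its top 10 mm above the cassette's own top (54 mm above the cassette's underside); 0.006 = home, its top 4 mm above (48 mm above the underside). It goes down under about 4 N anywhere on it and stays where it is left.
- cap_b (a joint): Push-down cap plate of cassette b, value in m: 0 = as it comes, its top 10 mm above the cassette's own top (54 mm above the cassette's underside); 0.006 = home, its top 4 mm above (48 mm above the underside). It goes down under about 4 N anywhere on it and stays where it is left.
- cap_c (a joint): Push-down cap plate of cassette c, value in m: 0 = as it comes, its top 10 mm above the cassette's own top (54 mm above the cassette's underside); 0.006 = home, its top 4 mm above (48 mm above the underside). It goes down under about 4 N anywhere on it and stays where it is left.
- cap_d (a joint): Push-down cap plate of cassette d, value in m: 0 = as it comes, its top 10 mm above the cassette's own top (54 mm above the cassette's underside); 0.006 = home, its top 4 mm above (48 mm above the underside). It goes down under about 4 N anywhere on it and stays where it is left.

How it is judged:
By the outcome, as a careful person would: the job done as asked, in the order asked, and still so for the second after the job is handed in, with the robot touching nothing.
Of cass_a, cass_b, cass_c, cass_d only 2 to 3 are there at a start; the rules pass over those that are not, and their reading is None.
At some moment in a run one of cass_a, cass_b, cass_c, cass_d, block may be knocked a few centimetres aside while the robot is not near it.
It also fails if it takes over 210 s, if anything falls off the work surface, if the arm or the gripper's body presses on something with over 40 N, if the wrist force passes 120 N, or if a joint passes its speed limit or range.

## Robot

A 6-joint arm with a two-finger parallel gripper is mounted at the origin on the work surface. World frame = base frame: x ahead of the robot, y to its left, z up, the work surface at z = 0. Lengths are in mm, angles in rad, forces in N, time in s.
With the tool pointing down it reaches from about 250 to 725 mm from the base axis. Payload 4 kg.
Tool frame: the origin (TCP) lies midway between the tips of the shut fingers; the grasp point (between the pads) lies 19 mm behind it; z points along the fingers, y is the direction in which the jaws open and shut (so a half turn about z gives the same grasp; the last joint's range is limited). The gripper opens to 85 mm and grips with 20 to 120 N. Pads are 22 mm wide; open, the fingers measure 114 mm over their backs; the gripper's body (76 mm by 85 mm) begins 54 mm behind the grasp point. The pads swing forward as they close: fully open they stand 13 mm farther back than shut.
Start: joints at [1.165, 0.241, 0.005, 1.335, 0, 1.571], TCP at [197.375, 459.394, 231.306] pointing down, gripper open.
Joint ranges: [-2.72, 2.72], [-1.05, 1.87], [-1.09, 1.28], [-1.99, 2.15], [-1.42, 1.44], [-3.14, 3.14]. Speed limits (rad/s): [2.79, 2.79, 3.14, 3.14, 3.14, 3.14].

## Interface

Orientations are given as a rotation vector (axis times angle).
In Python, from rig import read_state, camera, job gives the robot as it stands. The module is installed in compiled form; this text tells all that it offers.
- The arm moves only by the shell command python3 -m inch 'ROWS' [OPENING] [FORCE]. ROWS is JSON, a list of rows, each a list of 4 numbers: the shift along the tool's x, y, z normalised to -1 to 1, where 1 is 80 mm, then the turn about the tool's z normalised to -1 to 1, where 1 is 180 degrees. A call has exactly 10 rows; each row is the pose to reach, as a shift and turn from the pose commanded when the call began, along the tool's axes at that moment, turning the shorter way round; what a row does not reach only later rows make up. A row lasts 1/8 s, in which the tool goes at most 62.5 mm and 10.7 degrees, less where a joint would pass 70% of its speed; a pose out of reach is approached as far as the arm can. A call with a number of a shift or a turn outside -1 to 1 is refused whole. A call with a gripper value outside its range is refused whole. OPENING is the gripper command: -1 is shut, 1 is fully open, values between are in proportion, set as the call begins (- or left out, the last holds). The fingers move at their own pace and stop on an object; FORCE is the grip in N (left out, the last holds). Time passes only in rows, so rows that repeat a pose let the fingers close, or fill a call up. It gives the time, the measured TCP pose, the force and the opening at its end, in the units of the state.
- read_state(): the state, without advancing time (a new reading comes with each control period).
- camera(name): name is "side" or "top" or "wrist"; returns a dict with "pixels" (400x640x3 uint8, red, green, blue), "fx", "fy", "cx", "cy" (pixels), "D" ([k1, k2, p1, p2, k3] as OpenCV has them; the pictures are not rectified), "pose" (4x4, takes a point from camera to world coordinates). Camera axes: x right, y down, z forward; pixel columns grow to the right and rows downward; lengths in mm; the calibration is good to about 2 mm. A picture is of the moment at which its call begins. There is no depth.
- job.hand_in(): hands the job in, once; it reports no verdict.
The state is a dict: "time": time; "q": joint angles; "joint_velocities": joint speeds; "joint_efforts": joint torques, N m; "tcp_pos": TCP position; "tcp_rot": TCP orientation; "force": force on the tool from outside, world axes, zero at the start; "wrist_torque": the same for the moment, N m; "finger_gap": finger opening in mm.
Only numpy, scipy, OpenCV 4.12 (cv2) and the standard library are available. Lean on these libraries where they do the work, as an engineer would, in place of code of your own. Each camera call takes 0.05 s, during which the arm holds its last target. There are 200 camera calls.

## Working session

There is one attempt and no reset: what is moved stays moved. The work goes in short steps, Python scripts to look and compute and a shell command to move; the robot and the scene stay as the last step left them, time stands still between calls to the robot, and variables do not carry over. Pictures are saved under pics/ and viewed, about 12 in all and at most 16, crops included, and the job is handed in when it is done.

```bash
ls; mkdir -p pics
cat > h.py <<'E'
import numpy as np, cv2, json
from scipy.spatial.transform import Rotation as R
from rig import read_state, camera, job
def shot(n,name):
    c=camera(n); cv2.imwrite(f'pics/{name}.png',c['pixels'][:,:,::-1]); 
    c2={k:np.array(v).tolist() for k,v in c.items() if k!='pixels'}; json.dump(c2,open(f'pics/{name}.json','w')); return c
def load(name): return json.load(open(f'pics/{name}.json'))
def world(c,uv,z):
    K=np.array([[c['fx'],0,c['cx']],[0,c['fy'],c['cy']],[0,0,1.]]);T=np.array(c['pose'])
    p=cv2.undistortPoints(np.array(uv,float).reshape(-1,1,2),K,np.array(c['D'],float)).reshape(-1,2)
    d=np.c_[p,np.ones(len(p))]@T[:3,:3].T; s=(np.broadcast_to(z,len(p))-T[2,3])/d[:,2]
    return T[:3,3]+d*s[:,None]
def proj(c,P):
    K=np.array([[c['fx'],0,c['cx']],[0,c['fy'],c['cy']],[0,0,1.]]);T=np.linalg.inv(np.array(c['pose']))
    return cv2.projectPoints(np.array(P,float).reshape(-1,1,3),cv2.Rodrigues(T[:3,:3])[0],T[:3,3],K,np.array(c['D'],float))[0].reshape(-1,2)
def toward(P,yawdeg=None):
    "shift in tool axes (units of 80mm) to bring TCP to P"
    s=read_state(); M=R.from_rotvec(s['tcp_rot']).as_matrix()
    d=M.T@(np.array(P)-np.array(s['tcp_pos'])); return np.round(d/80,4), M.round(3).tolist()
E
python3 - <<'E'
from h import *
s=read_state(); print({k:np.round(v,3).tolist() for k,v in s.items()})
c=shot('top','top0'); print(np.array(c['pose']).round(3).tolist(),c['fx'])
c=shot('side','side0'); print(np.array(c['pose']).round(3).tolist(),c['fx'])
print(R.from_rotvec(s['tcp_rot']).as_matrix().round(3))
E
```

```text
pics
{'time': 0.0, 'q': [1.165, 0.241, 0.004, 1.335, 0.0, 1.571], 'joint_velocities': [-0.0, -0.003, -0.002, -0.001, 0.001, -0.002], 'joint_efforts': [-0.001, -37.232, 25.241, 0.017, 0.0, 0.0], 'tcp_pos': [197.112, 458.821, 230.415], 'tcp_rot': [-0.633, -3.077, 0.003], 'force': [0.182, 0.591, 1.096], 'wrist_torque': [-0.022, 0.001, 0.001], 'finger_gap': 85.076}
[[-0.011, -0.991, 0.131, 466.553], [-1.0, 0.009, -0.01, -2.331], [0.009, -0.131, -0.991, 1216.159], [0.0, 0.0, 0.0, 1.0]] 481.5453412389366
[[0.818, -0.426, 0.386, 113.049], [-0.575, -0.619, 0.536, -666.856], [0.011, -0.66, -0.751, 1045.297], [0.0, 0.0, 0.0, 1.0]] 455.79276845800746
[[-0.919  0.395 -0.001]
 [ 0.395  0.919 -0.002]
 [ 0.    -0.002 -1.   ]]
```

View pics/top0.png

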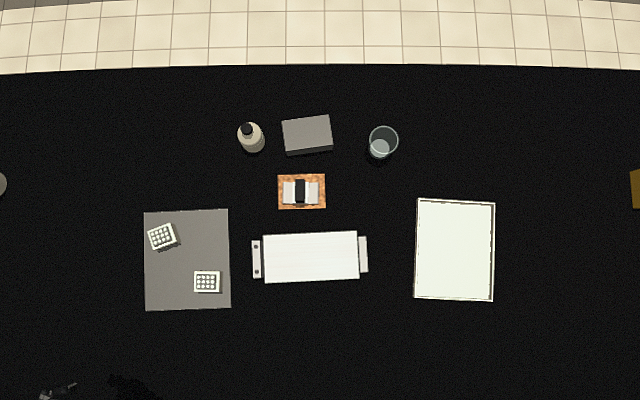

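View pics/side0.png

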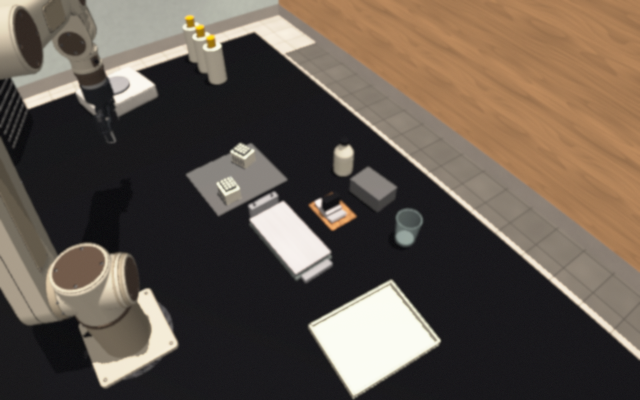

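Top: the mat is on the left (+y) with two cassettes at (162,236) and (207,281). The press spans (262–359, 231–283), the block is at (301,191), and the tray is on the right. I'll enlarge the press area to tell the stop from the endblock.

Run:
```python
import cv2,numpy as np
a=cv2.imread('pics/top0.png')[165:315,140:380]; a=cv2.resize(a,None,fx=3.3,fy=3.3,interpolation=cv2.INTER_CUBIC)
b=cv2.imread('pics/side0.png')[130:290,180:440]
cv2.imwrite('pics/z0.png',a); cv2.imwrite('pics/z1.png',cv2.resize(b,None,fx=3,fy=3,interpolation=cv2.INTER_CUBIC))
```

```text
(no output)
```

View pics/z0.png

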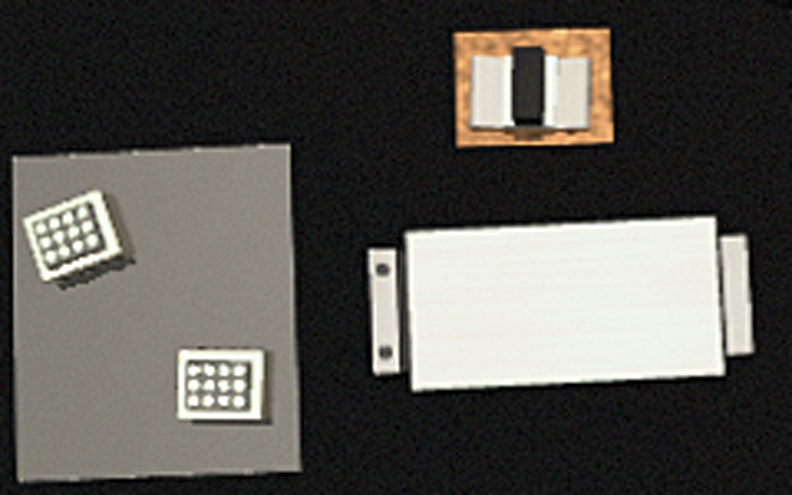

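View pics/z1.png

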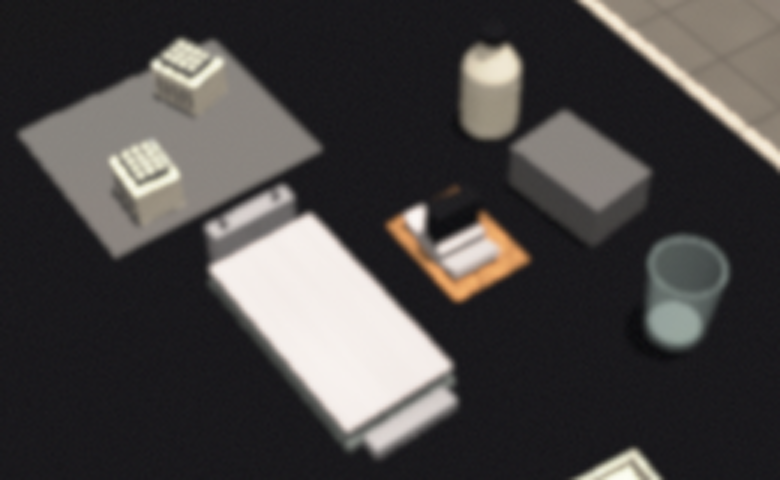

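The stop (tall, with bolts) is at the left (+y) end and the open end is at −y. Two cassettes are on the mat. I'll compute positions next.

Run:
```python
from h import *
c=load('top0')
def W(pts,z,zoom=True):
    p=np.array(pts,float)
    if zoom: p=(p+.5)/3.3-.5+[140,165]
    return world(c,p,z)[:,:2]
def rect(n,pts,z,zoom=True):
    w=W(pts,z,zoom); r=cv2.minAreaRect(w.astype(np.float32)); print(n,w.round(0).tolist(),'ctr',w.mean(0).round(1),'size',np.round(r[1],1),'ang',round(r[2],1)); return w
b=rect('bed',[(406,231),(715,217),(725,375),(412,390)],30)
d=(b[0]+b[3]-b[1]-b[2]); print('press y axis angle from world y', np.degrees(np.arctan2(-d[0],d[1])))
rect('A',[(23,220),(98,191),(122,247),(47,282)],47)
rect('B',[(178,350),(265,350),(265,420),(178,418)],47)
rect('handle',[(516,46),(545,46),(543,122),(514,122)],66)
rect('sole',[(472,56),(590,58),(586,130),(470,128)],20)
rect('pad',[(455,33),(610,29),(613,142),(456,148)],4)
rect('tray',[(417,198),(495,203),(493,301),(414,298)],22,False)
rect('stop',[(368,249),(396,248),(402,373),(374,375)],60)
s=read_state()
w=shot('wrist','w0');T=np.array(w['pose']);M=R.from_rotvec(s['tcp_rot']).as_matrix()
print('cam in tool',(M.T@(T[:3,3]-s['tcp_pos'])).round(1),(M.T@T[:3,:3]).round(3).tolist(),w['fx'])
```

```text
bed [[540.0, 138.0], [548.0, -93.0], [431.0, -99.0], [422.0, 133.0]] ctr [485.3  19.8] size [117.9 232.1] ang 2.2
press y axis angle from world y 2.111700498465895
A [[549.0, 424.0], [570.0, 367.0], [528.0, 348.0], [502.0, 404.0]] ctr [537.3 385.6] size [50.2 62. ] ang 24.6
B [[452.0, 304.0], [452.0, 239.0], [401.0, 239.0], [403.0, 303.0]] ctr [427.2 271.4] size [65.2 50.9] ang 89.9
handle [[673.0, 53.0], [673.0, 32.0], [616.0, 34.0], [617.0, 55.0]] ctr [644.6  43.6] size [21.3 56.7] ang 88.4
sole [[674.0, 89.0], [671.0, -1.0], [616.0, 3.0], [618.0, 91.0]] ctr [644.8  45.5] size [90.1 55.4] ang 88.5
pad [[695.0, 104.0], [697.0, -16.0], [608.0, -18.0], [605.0, 103.0]] ctr [651.2  43.1] size [ 89.7 120.7] ang 1.0
tray [[629.0, -249.0], [614.0, -450.0], [368.0, -433.0], [380.0, -233.0]] ctr [ 497.6 -341.2] size [201.8 248.9] ang 86.4
stop [[525.0, 162.0], [526.0, 142.0], [435.0, 137.0], [434.0, 157.0]] ctr [480.1 149.4] size [91.1 20.4] ang 3.0
cam in tool [  82.7    0.6 -143.7] [[-0.0, -0.946, -0.323], [1.0, -0.001, 0.001], [-0.001, -0.323, 0.946]] 356.88943576788466
```

```bash
for i in 1 2 3 4; do python3 -m inch '[[-0.1,0.02,0.03,0],[-0.2,0.04,0.05,0],[-0.3,0.06,0.08,0],[-0.4,0.08,0.1,0],[-0.5,0.1,0.12,0],[-0.6,0.12,0.14,0],[-0.7,0.14,0.16,0],[-0.8,0.16,0.18,0],[-0.85,0.17,0.2,0],[-0.85,0.17,0.2,0]]'; done | tail -1
python3 -m inch '[[-0.2,0.04,0.05,0.05],[-0.4,0.08,0.1,0.1],[-0.6,0.12,0.15,0.15],[-0.8,0.16,0.2,0.2],[-0.85,0.17,0.2,0.243],[-0.85,0.17,0.2,0.243],[-0.85,0.17,0.2,0.243],[-0.85,0.17,0.2,0.243],[-0.85,0.17,0.2,0.243],[-0.85,0.17,0.2,0.243]]'
python3 - <<'E'
from h import *
shot('wrist','wA')
E
```

```text
finger_gap: 85.4
time: 6.4
tcp_pos: [536.5, 387.8, 151.4]
tcp_rot: [1.733, 2.62, 0.0]
force: [-0.7, -0.5, -0.2]
finger_gap: 85.4
```

View pics/wA.png

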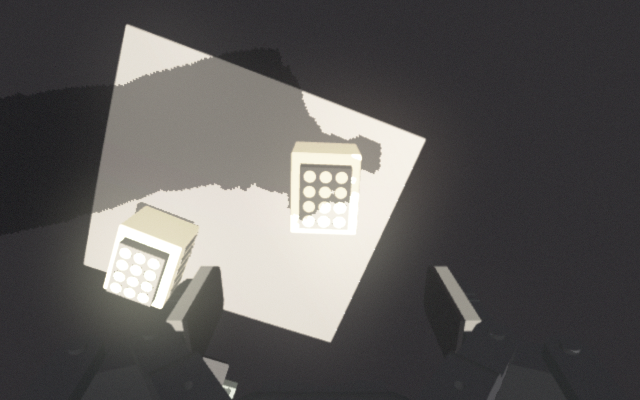

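Run:
```python
from h import *
c=load('wA')
for n,p in (('A',[(291.5,152),(360,156),(356,234),(291,232.5)]),('B',[(120,226),(187,247),(165,306),(105,289)]),('mat',[(126,25),(425,139),(331,342),(84,265)])):
    w=world(c,p,3 if n=='mat' else 47)[:,:2]; l=(w[0]+w[1]-w[2]-w[3]);e=(w[1]+w[2]-w[0]-w[3])
    print(n,w.round(0).tolist(),w.mean(0).round(1),'yaw',np.degrees(np.arctan2(-l[0],l[1])).round(1),np.degrees(np.arctan2(e[1],e[0])).round(1),np.linalg.norm(l)/2,np.linalg.norm(e)/2)
s=read_state();M=R.from_rotvec(s['tcp_rot']).as_matrix();print(M.round(3).tolist())
```

```text
A [[504.0, 409.0], [550.0, 425.0], [573.0, 369.0], [527.0, 351.0]] [538.3 388.5] yaw 21.5 20.6 61.28131610903605 48.989703912822584
B [[404.0, 304.0], [457.0, 308.0], [454.0, 248.0], [404.0, 244.0]] [429.9 275.8] yaw -0.8 4.1 60.58129741582142 51.4887425674544
mat [[353.0, 441.0], [601.0, 452.0], [612.0, 233.0], [363.0, 222.0]] [482.1 337.3] yaw 2.7 2.5 218.94840756395152 248.96763860862987
[[-0.391, 0.92, 0.0], [0.92, 0.391, 0.0], [0.0, 0.0, -1.0]]
```

```bash
python3 -m inch '[[0,0.02,0.2,-0.008],[0,0.02,0.4,0.008],[0,0.02,0.6,0.008],[0,0.02,0.8,0.008],[0,0.02,0.88,0.008],[0,0.02,0.88,0.008],[0,0.02,0.88,0.008],[0,0.02,0.88,0.008],[0,0.02,0.88,0.008],[0,0.02,0.88,0.008]]' 1 40 | grep force
python3 -m inch '[[0,0,0.1,0],[0,0,0.2,0],[0,0,0.3,0],[0,0,0.4,0],[0,0,0.5,0],[0,0,0.6,0],[0,0,0.7,0],[0,0,0.8,0],[0,0,0.88,0],[0,0,0.88,0]]'
python3 -m inch '[[0,0,0,0],[0,0,0,0],[0,0,0,0],[0,0,0,0],[0,0,0,0],[0,0,0,0],[0,0,0,0],[0,0,0,0],[0,0,0,0],[0,0,0,0]]' -1 40
python3 -m inch '[[0,0,-0.1,0],[0,0,-0.2,0],[0,0,-0.3,0],[0,0,-0.4,0],[0,0,-0.5,0],[0,0,-0.6,0],[0,0,-0.7,0],[0,0,-0.8,0],[0,0,-0.9,0],[0,0,-1,0]]'
python3 - <<'E'
from h import *
print(toward([480,100,120]))
E
```

```text
force: [-0.2, -0.3, -0.1]
time: 8.95
tcp_pos: [537.6, 387.9, 9.7]
tcp_rot: [-1.766, -2.597, 0.002]
force: [-0.2, 0.6, 0.5]
finger_gap: 85.3
time: 10.2
tcp_pos: [538.5, 388.5, 11.1]
tcp_rot: [1.766, 2.598, 0.002]
force: [-0.4, -0.2, 6.5]
finger_gap: 49.6
time: 11.45
tcp_pos: [538.1, 388.2, 91.0]
tcp_rot: [1.767, 2.598, -0.0]
force: [0.6, 1.0, -1.7]
finger_gap: 49.5
(array([-3.084 , -1.9995, -0.3621]), [[-0.368, 0.93, -0.0], [0.93, 0.368, -0.0], [-0.0, -0.0, -1.0]])
```

```bash
for i in 1 2 3; do python3 -m inch '[[-0.08,-0.05,-0.01,0],[-0.16,-0.1,-0.02,0],[-0.24,-0.15,-0.03,0],[-0.32,-0.2,-0.04,0],[-0.4,-0.25,-0.05,0],[-0.48,-0.3,-0.06,0],[-0.56,-0.35,-0.07,0],[-0.64,-0.4,-0.08,0],[-0.72,-0.45,-0.09,0],[-0.77,-0.49,-0.09,0]]' | grep gap; done
python3 -m inch '[[-0.08,-0.05,-0.01,0.02],[-0.16,-0.1,-0.02,0.04],[-0.24,-0.15,-0.03,0.06],[-0.32,-0.2,-0.04,0.08],[-0.4,-0.25,-0.05,0.1],[-0.48,-0.3,-0.06,0.108],[-0.56,-0.35,-0.07,0.108],[-0.64,-0.4,-0.08,0.108],[-0.72,-0.45,-0.09,0.108],[-0.77,-0.49,-0.09,0.108]]'
python3 - <<'E'
from h import *
c=shot('wrist','wP'); print(toward([482.1,106.7,42]))
# predicted stop and bed corners
o=np.array([485.3,19.8]);a=np.radians(2.1);x=np.array([np.cos(a),np.sin(a)]);y=np.array([-x[1],x[0]])
f=lambda u,v,z:[*(o+u*x+v*y),z]
print(proj(c,[f(-45,120,60),f(45,120,60),f(45,140,60),f(-45,140,60),f(-58,115,30),f(58,115,30)]).round(0).tolist())
E
```

```text
finger_gap: 49.3
finger_gap: 49.4
finger_gap: 49.5
time: 16.45
tcp_pos: [482.8, 101.0, 119.4]
tcp_rot: [2.18, 2.262, 0.0]
force: [0.1, -0.0, -1.0]
finger_gap: 49.3
(array([ 0.0776, -0.0018,  0.9664]), [[-0.037, 0.999, -0.0], [0.999, 0.037, -0.001], [-0.0, -0.0, -1.0]])
[[244.0, 157.0], [399.0, 157.0], [401.0, 122.0], [241.0, 122.0], [234.0, 155.0], [408.0, 155.0]]
```

View pics/wP.png

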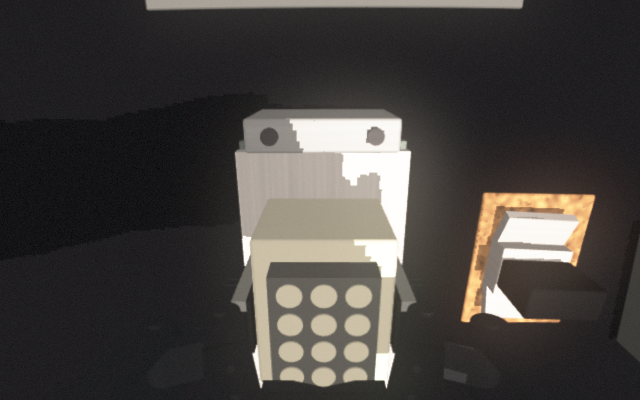

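Stop front edge is at row ~151 against 157 predicted, so the top camera's y is about 3 mm low, the same as for the cassettes. I'll correct for that, lower, and ease up to the stop.

```bash
python3 -m inch '[[0.03,0,0.1,0],[0.07,0,0.2,0],[0.07,0,0.3,0],[0.07,0,0.4,0],[0.07,0,0.5,0],[0.07,0,0.6,0],[0.07,0,0.7,0],[0.07,0,0.8,0],[0.07,0,0.9,0],[0.07,0,0.99,0]]'
python3 -m inch '[[0.005,0,0,0],[0.01,0,0,0],[0.015,0,0,0],[0.02,0,0,0],[0.025,0,0,0],[0.03,0,0,0],[0.035,0,0,0],[0.04,0,0,0],[0.04,0,0,0],[0.04,0,0,0]]'
```

```text
time: 17.75
tcp_pos: [482.6, 107.1, 39.6]
tcp_rot: [-2.18, -2.262, 0.0]
force: [-0.7, 0.1, -1.4]
finger_gap: 49.7
time: 19.0
tcp_pos: [482.6, 109.9, 40.1]
tcp_rot: [2.18, 2.262, -0.001]
force: [1.0, -2.7, -0.9]
finger_gap: 49.4
```

```bash
python3 -m inch '[[0.005,0,0,0],[0.01,0,0,0],[0.01,0,0,0],[0.01,0,0,0],[0.01,0,0,0],[0.01,0,0,0],[0.01,0,0,0],[0.01,0,0,0],[0.01,0,0,0],[0.01,0,0,0]]'
```

```text
time: 20.25
tcp_pos: [482.5, 109.9, 40.2]
tcp_rot: [2.179, 2.26, -0.003]
force: [-0.1, -6.1, 0.3]
finger_gap: 49.6
```

```bash
python3 -m inch '[[0,0,0.01,0],[-0.005,0,0.02,0],[-0.01,0,0.03,0],[-0.01,0,0.04,0],[-0.01,0,0.04,0],[-0.01,0,0.04,0],[-0.01,0,0.04,0],[-0.01,0,0.04,0],[-0.01,0,0.04,0],[-0.01,0,0.04,0]]'
python3 -m inch '[[0,0,0,0],[0,0,0,0],[0,0,0,0],[0,0,0,0],[0,0,0,0],[0,0,0,0],[0,0,0,0],[0,0,0,0],[0,0,0,0],[0,0,0,0]]' 1
python3 -m inch '[[0,0,-0.1,0],[0,0,-0.2,0],[0,0,-0.3,0],[0,0,-0.4,0],[0,0,-0.5,0],[0,0,-0.6,0],[0,0,-0.7,0],[0,0,-0.8,0],[0,0,-0.9,0],[0,0,-1,0]]'
python3 - <<'E'
from h import *
shot('wrist','wP2'); shot('top','top1')
a=cv2.imread('pics/wP2.png');b=cv2.imread('pics/top1.png')[165:315,140:380]
cv2.imwrite('pics/v1.png',np.vstack([cv2.resize(a,(480,300)),cv2.resize(b,(480,300),interpolation=cv2.INTER_CUBIC)]))
E
```

```text
time: 21.5
tcp_pos: [482.7, 109.9, 37.0]
tcp_rot: [2.179, 2.261, -0.0]
force: [0.5, -5.6, 2.0]
finger_gap: 49.6
time: 22.75
tcp_pos: [482.5, 110.3, 36.9]
tcp_rot: [2.18, 2.262, -0.0]
force: [-0.7, -0.6, 0.1]
finger_gap: 85.6
time: 24.0
tcp_pos: [482.5, 110.3, 117.4]
tcp_rot: [-2.18, -2.262, 0.0]
force: [0.0, -0.3, 0.3]
finger_gap: 85.4
```

View pics/v1.png

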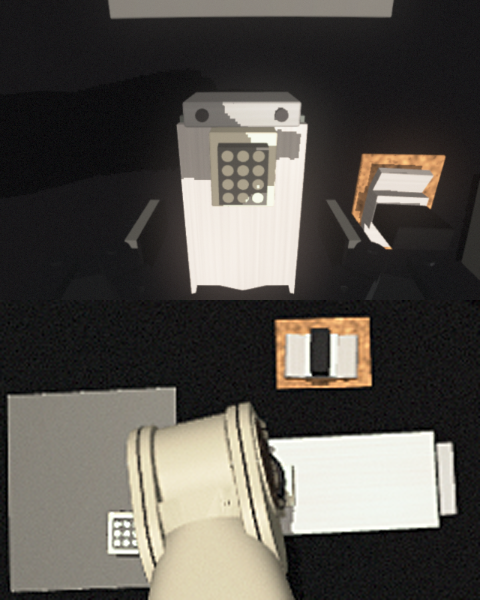

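```bash
for i in 1 2 3; do python3 -m inch '[[0.07,-0.02,-0.02,0],[0.14,-0.04,-0.04,0],[0.21,-0.06,-0.06,0],[0.35,-0.1,-0.08,0],[0.42,-0.12,-0.1,0],[0.5,-0.14,-0.12,0],[0.6,-0.16,-0.14,0],[0.7,-0.193,-0.14,0],[0.7,-0.193,-0.14,0],[0.7,-0.193,-0.14,0]]'; done | tail -5
python3 - <<'E'
from h import *
shot('wrist','wB')
E
```

```text
time: 27.85
tcp_pos: [429.9, 276.4, 150.4]
tcp_rot: [2.18, 2.262, -0.0]
force: [-0.6, 0.1, -0.5]
finger_gap: 85.1
```

View pics/wB.png

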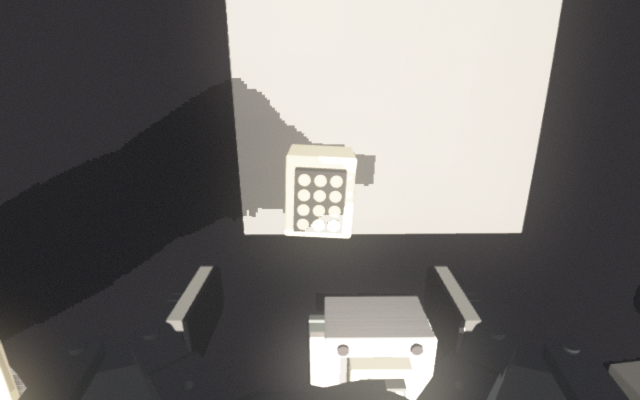

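Run:
```python
from h import *
c=load('wB')
w=world(c,[(288,153.5),(356,157.5),(351,237),(285,234.5)],47)[:,:2]; l=(w[0]+w[1]-w[2]-w[3]);e=(w[1]+w[2]-w[0]-w[3])
print(w.mean(0).round(1),'yaw',np.degrees(np.arctan2(-l[0],l[1])).round(1),np.degrees(np.arctan2(e[1],e[0])).round(1),np.linalg.norm(l)/2,np.linalg.norm(e)/2)
print(toward([*w.mean(0),10]))
# stop face by this camera: bottom image edge of top face
```

```text
[428.3 275.4] yaw -0.8 -0.8 62.07735921839008 49.08384513661536
(array([-0.0098, -0.0198,  1.7545]), [[-0.037, 0.999, -0.0], [0.999, 0.037, -0.0], [-0.0, -0.0, -1.0]])
```

```bash
python3 -m inch '[[-0.01,-0.02,0.2,0.016],[-0.01,-0.02,0.4,0.016],[-0.01,-0.02,0.6,0.016],[-0.01,-0.02,0.8,0.016],[-0.01,-0.02,0.88,0.016],[-0.01,-0.02,0.88,0.016],[-0.01,-0.02,0.88,0.016],[-0.01,-0.02,0.88,0.016],[-0.01,-0.02,0.88,0.016],[-0.01,-0.02,0.88,0.016]]' 1 40 | grep force
python3 -m inch '[[0,0,0.1,0],[0,0,0.2,0],[0,0,0.3,0],[0,0,0.4,0],[0,0,0.5,0],[0,0,0.6,0],[0,0,0.7,0],[0,0,0.8,0],[0,0,0.87,0],[0,0,0.87,0]]'
python3 -m inch '[[0,0,0,0],[0,0,0,0],[0,0,0,0],[0,0,0,0],[0,0,0,0],[0,0,0,0],[0,0,0,0],[0,0,0,0],[0,0,0,0],[0,0,0,0]]' -1 40
python3 -m inch '[[0,0,-0.1,0],[0,0,-0.2,0],[0,0,-0.3,0],[0,0,-0.4,0],[0,0,-0.5,0],[0,0,-0.6,0],[0,0,-0.7,0],[0,0,-0.8,0],[0,0,-0.9,0],[0,0,-1,0]]' | grep gap
python3 -m inch '[[0,0,-0.1,-0.016],[0,0,-0.2,-0.016],[0,0,-0.3,-0.016],[0,0,-0.4,-0.016],[0,0,-0.5,-0.016],[0,0,-0.6,-0.016],[0,0,-0.7,-0.016],[0,0,-0.75,-0.016],[0,0,-0.75,-0.016],[0,0,-0.75,-0.016]]'
python3 - <<'E'
from h import *
print(toward([484.9,43,119.5]))
E
```

```text
force: [-0.2, -0.9, -0.1]
time: 30.4
tcp_pos: [428.0, 275.3, 10.0]
tcp_rot: [-2.236, -2.207, 0.002]
force: [-0.6, 1.5, -1.0]
finger_gap: 85.1
time: 31.65
tcp_pos: [428.8, 275.9, 11.0]
tcp_rot: [2.236, 2.207, 0.001]
force: [-0.2, 0.2, 6.1]
finger_gap: 49.6
finger_gap: 49.3
time: 34.15
tcp_pos: [428.2, 275.5, 150.2]
tcp_rot: [-2.18, -2.262, 0.001]
force: [0.0, 0.2, -0.9]
finger_gap: 49.5
(array([-2.9298,  0.6004,  0.3843]), [[-0.037, 0.999, -0.001], [0.999, 0.037, -0.0], [-0.0, -0.001, -1.0]])
```

```bash
for i in 1 2 3 4; do python3 -m inch '[[-0.08,0.02,0,0],[-0.16,0.03,0,0],[-0.24,0.05,0,0],[-0.32,0.07,0,0],[-0.4,0.08,0,0],[-0.48,0.1,0,0],[-0.56,0.12,0,0],[-0.64,0.14,0,0],[-0.7325,0.15,0,0],[-0.7325,0.15,0,0]]'; done | tail -5
python3 -m inch '[[0,0,0.1,0],[0,0,0.2,0],[0,0,0.3,0],[0,0,0.4,0],[0,0,0.5,0],[0,0,0.6,0],[0,0,0.6,0],[0,0,0.6,0],[0,0,0.6,0],[0,0,0.6,0]]' | grep pos
python3 - <<'E'
from h import *
print(toward([484.9,43,39.5])); shot('wrist','wP3')
E
```

```text
time: 39.15
tcp_pos: [485.1, 42.6, 150.5]
tcp_rot: [-2.181, -2.261, 0.0]
force: [0.2, -0.0, -2.1]
finger_gap: 49.5
tcp_pos: [485.3, 43.2, 102.8]
(array([-0.0018, -0.0057,  0.7914]), [[-0.037, 0.999, 0.001], [0.999, 0.037, 0.0], [0.0, 0.001, -1.0]])
```

View pics/wP3.png

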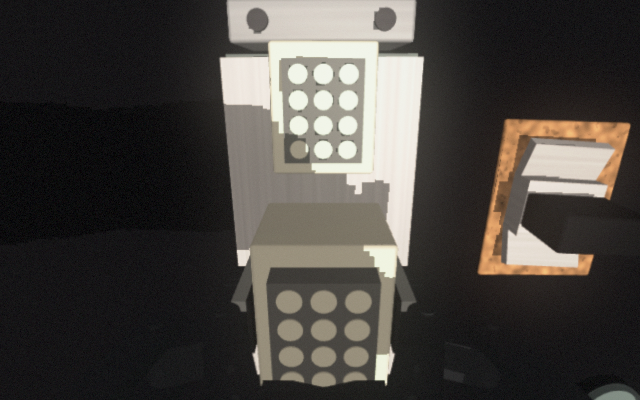

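A sits against the stop, and B hangs in line with it (centre columns 323 and 322.5). I'll lower B and close it up.

```bash
python3 -m inch '[[0,0,0.1,0],[0,0,0.2,0],[0,0,0.3,0],[0,0,0.4,0],[0,0,0.5,0],[0,0,0.6,0],[0,0,0.7,0],[0,0,0.79,0],[0,0,0.79,0],[0,0,0.79,0]]' | grep -E 'pos|force'
python3 -m inch '[[0.01,0,0,0],[0.02,0,0,0],[0.03,0,0,0],[0.04,0,0,0],[0.045,0,0,0],[0.05,0,0,0],[0.055,0,0,0],[0.06,0,0,0],[0.06,0,0,0],[0.06,0,0,0]]'| grep -E 'pos|force'
python3 -m inch '[[0.005,0,0,0],[0.01,0,0,0],[0.01,0,0,0],[0.01,0,0,0],[0.01,0,0,0],[0.01,0,0,0],[0.01,0,0,0],[0.01,0,0,0],[0.01,0,0,0],[0.01,0,0,0]]' | grep -E 'pos|force'
```

```text
tcp_pos: [485.3, 43.2, 39.4]
force: [-0.1, -0.0, -2.6]
tcp_pos: [484.9, 47.9, 39.3]
force: [-0.9, 0.2, -1.3]
tcp_pos: [484.9, 48.7, 39.3]
force: [-0.9, 0.4, -2.2]
```

```bash
python3 -m inch '[[0.005,0,0,0],[0.01,0,0,0],[0.015,0,0,0],[0.02,0,0,0],[0.02,0,0,0],[0.02,0,0,0],[0.02,0,0,0],[0.02,0,0,0],[0.02,0,0,0],[0.02,0,0,0]]' | grep -E 'pos|force'
python3 -m inch '[[0.005,0,0,0],[0.01,0,0,0],[0.01,0,0,0],[0.01,0,0,0],[0.01,0,0,0],[0.01,0,0,0],[0.01,0,0,0],[0.01,0,0,0],[0.01,0,0,0],[0.01,0,0,0]]' | grep -E 'pos|force'
```

```text
tcp_pos: [484.9, 50.0, 39.4]
force: [-0.3, -4.3, -1.2]
tcp_pos: [484.9, 50.0, 39.4]
force: [0.7, -6.7, -1.1]
```

```bash
python3 -m inch '[[0,0,0.01,0],[-0.004,0,0.02,0],[-0.008,0,0.03,0],[-0.008,0,0.035,0],[-0.008,0,0.035,0],[-0.008,0,0.035,0],[-0.008,0,0.035,0],[-0.008,0,0.035,0],[-0.008,0,0.035,0],[-0.008,0,0.035,0]]' | grep -E 'pos|force'
python3 -m inch '[[0,0,0,0],[0,0,0,0],[0,0,0,0],[0,0,0,0],[0,0,0,0],[0,0,0,0],[0,0,0,0],[0,0,0,0],[0,0,0,0],[0,0,0,0]]' 1 | grep -E 'pos|force|gap'
python3 -m inch '[[0,0,-0.1,0],[0,0,-0.2,0],[0,0,-0.3,0],[0,0,-0.4,0],[0,0,-0.5,0],[0,0,-0.6,0],[0,0,-0.7,0],[0,0,-0.8,0],[0,0,-0.9,0],[0,0,-1,0]]' | grep -E 'pos|force'
python3 -m inch '[[0,0.1,-0.05,0],[0,0.2,-0.1,0],[0,0.3,-0.15,0],[0,0.4,-0.2,0],[0,0.5,-0.2,0],[0,0.6,-0.2,0],[0,0.7,-0.2,0],[0,0.8,-0.2,0],[0,0.9,-0.2,0],[0,1,-0.2,0]]' | grep pos
python3 -m inch '[[-0.1,0.1,-0.2,-0.05],[-0.1,0.2,-0.2,-0.1],[-0.1,0.3,-0.2,-0.15],[-0.1,0.4,-0.2,-0.2],[-0.1,0.5,-0.2,-0.25],[-0.1,0.6,-0.2,-0.3],[-0.1,0.7,-0.2,-0.35],[-0.1,0.8,-0.2,-0.4],[-0.1,0.9,-0.2,-0.45],[-0.1,1,-0.2,-0.48]]'
python3 -m inch '[[0,0,0,0],[0,0,0,0],[0,0,0,0],[0,0,0,0],[0,0,0,0],[0,0,0,0],[0,0,0,0],[0,0,0,0],[0,0,0,0],[0,0,0,0]]'
python3 - <<'E'
from h import *
c=shot('wrist','wK')
o=np.array([645.7,47.5]);a=np.radians(-1.5);x=np.array([np.cos(a),np.sin(a)]);y=np.array([-x[1],x[0]])
print(proj(c,[[*(o+u*x+v*y),66] for u,v in((-27,-12),(-27,12),(27,12),(27,-12))]).round(0).tolist())
E
```

```text
tcp_pos: [485.0, 50.0, 36.8]
force: [-0.7, -5.3, 1.5]
tcp_pos: [484.8, 50.5, 36.5]
force: [0.0, 0.3, -0.8]
finger_gap: 84.9
tcp_pos: [484.8, 50.5, 117.0]
force: [0.7, -0.1, 0.0]
tcp_pos: [565.3, 53.5, 132.5]
time: 52.95
tcp_pos: [645.4, 48.5, 148.3]
tcp_rot: [-0.035, -3.141, 0.0]
force: [-0.1, -0.7, 0.0]
finger_gap: 85.5
time: 54.2
tcp_pos: [645.0, 48.5, 148.5]
tcp_rot: [-0.04, -3.141, 0.0]
force: [-0.5, -0.9, -1.0]
finger_gap: 85.3
[[303.0, 166.0], [339.0, 166.0], [338.0, 241.0], [304.0, 241.0]]
```

View pics/wK.png

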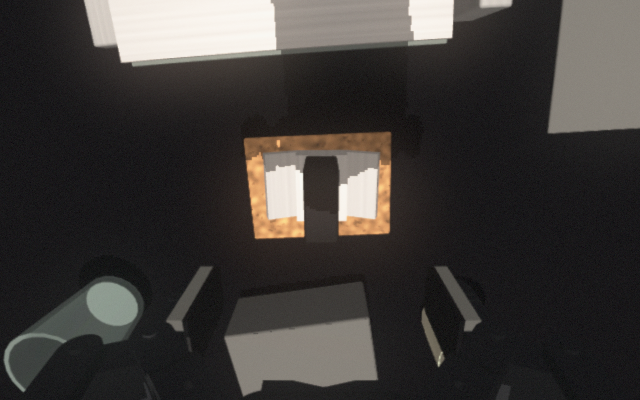

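The handle's top matches the prediction (columns 303–339, rows down to 241). Block is at (645.7, 47.5), yaw −1.5°. I'll grip it.

```bash
python3 -m inch '[[-0.009,-0.012,0.1,0],[-0.009,-0.012,0.2,0],[-0.009,-0.012,0.3,0],[-0.009,-0.012,0.4,0],[-0.009,-0.012,0.5,0],[-0.009,-0.012,0.6,0],[-0.009,-0.012,0.7,0],[-0.009,-0.012,0.75,0],[-0.009,-0.012,0.75,0],[-0.009,-0.012,0.75,0]]' 1 | grep force
python3 -m inch '[[0,0,0.1,0],[0,0,0.2,0],[0,0,0.3,0],[0,0,0.4,0],[0,0,0.5,0],[0,0,0.6,0],[0,0,0.7,0],[0,0,0.7,0],[0,0,0.7,0],[0,0,0.7,0]]'
python3 -m inch '[[0,0,0,0],[0,0,0,0],[0,0,0,0],[0,0,0,0],[0,0,0,0],[0,0,0,0],[0,0,0,0],[0,0,0,0],[0,0,0,0],[0,0,0,0]]' -1 70
python3 -m inch '[[0,0,-0.1,0],[0,0,-0.2,0],[0,0,-0.3,0],[0,0,-0.4,0],[0,0,-0.5,0],[0,0,-0.6,0],[0,0,-0.7,0],[0,0,-0.8,0],[0,0,-0.9,0],[0,0,-1,0]]'
python3 -m inch '[[0,0,-0.1,-0.02],[0,0,-0.2,-0.02],[0,0,-0.3,-0.02],[0,0,-0.4,-0.02],[0,0,-0.4,-0.02],[0,0,-0.4,-0.02],[0,0,-0.4,-0.02],[0,0,-0.4,-0.02],[0,0,-0.4,-0.02],[0,0,-0.4,-0.02]]'
```

```text
force: [-0.5, 0.6, 0.2]
time: 56.75
tcp_pos: [646.1, 47.5, 33.0]
tcp_rot: [0.04, 3.14, 0.0]
force: [1.0, -0.1, -0.4]
finger_gap: 85.4
time: 58.0
tcp_pos: [645.8, 47.4, 32.7]
tcp_rot: [0.04, 3.141, -0.0]
force: [-0.3, 0.3, 2.7]
finger_gap: 23.1
time: 59.25
tcp_pos: [645.7, 47.5, 113.0]
tcp_rot: [-0.04, -3.141, 0.0]
force: [0.4, -0.1, -1.7]
finger_gap: 22.7
time: 60.5
tcp_pos: [645.6, 47.4, 144.4]
tcp_rot: [0.058, -3.141, 0.0]
force: [-1.1, 0.5, -2.3]
finger_gap: 23.3
```

```bash
for i in 1 2 3; do python3 -m inch '[[0.07,-0.035,0,0],[0.14,-0.07,0,0],[0.21,-0.105,0,0],[0.28,-0.14,0,0],[0.35,-0.175,0,0],[0.42,-0.21,0,0],[0.49,-0.245,0,0],[0.56,-0.28,0,0],[0.63,-0.315,0,0],[0.669,-0.332,0,0]]'; done | tail -5
python3 -m inch '[[0,0,0.05,0],[0,0,0.1,0],[0,0,0.15,0],[0,0,0.2,0],[0,0,0.25,0],[0,0,0.3,0],[0,0,0.35,0],[0,0,0.4,0],[0,0,0.45,0],[0,0,0.5,0]]'
python3 - <<'E'
from h import *
print(toward([488.1,-38,103.8])); shot('wrist','wS'); shot('side','s1')
a=cv2.imread('pics/wS.png');b=cv2.imread('pics/s1.png')[150:290,190:414]
cv2.imwrite('pics/v2.png',np.vstack([cv2.resize(a,(480,300)),cv2.resize(b,(480,300),interpolation=cv2.INTER_CUBIC)]))
E
```

```text
time: 64.25
tcp_pos: [487.8, -38.3, 144.5]
tcp_rot: [0.058, -3.141, 0.0]
force: [1.0, -0.4, -1.7]
finger_gap: 22.9
time: 65.5
tcp_pos: [488.3, -38.1, 104.3]
tcp_rot: [-0.058, 3.141, -0.0]
force: [0.3, 1.2, -1.4]
finger_gap: 23.2
(array([0.002 , 0.0017, 0.0059]), [[-0.999, -0.037, 0.0], [-0.037, 0.999, -0.0], [-0.0, -0.0, -1.0]])
```

View pics/v2.png

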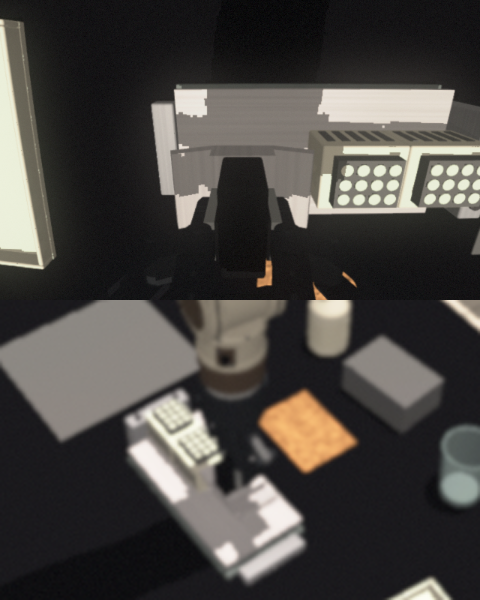

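```bash
python3 -m inch '[[0,0.03,0.002,0],[0,0.06,0.004,0],[0,0.09,0.006,0],[0,0.12,0.008,0],[0,0.15,0.01,0],[0,0.18,0.012,0],[0,0.21,0.014,0],[0,0.24,0.016,0],[0,0.27,0.018,0],[0,0.3,0.02,0]]'
python3 -m inch '[[0,0.03,0.003,0],[0,0.06,0.006,0],[0,0.09,0.009,0],[0,0.12,0.012,0],[0,0.15,0.015,0],[0,0.18,0.018,0],[0,0.21,0.021,0],[0,0.24,0.024,0],[0,0.27,0.027,0],[0,0.3,0.03,0]]'
```

```text
time: 66.85
tcp_pos: [487.5, -14.3, 103.1]
tcp_rot: [-0.058, 3.141, -0.001]
force: [-0.2, -2.5, -0.5]
finger_gap: 22.9
time: 68.1
tcp_pos: [487.3, 9.1, 101.5]
tcp_rot: [-0.057, 3.139, -0.002]
force: [-0.8, -4.3, 6.1]
finger_gap: 23.2
```

```bash
python3 -m inch '[[0,0.03,0.002,0],[0,0.06,0.004,0],[0,0.09,0.006,0],[0,0.12,0.006,0],[0,0.15,0.006,0],[0,0.18,0.006,0],[0,0.21,0.006,0],[0,0.24,0.006,0],[0,0.27,0.006,0],[0,0.3,0.006,0]]'
python3 - <<'E'
from h import *
shot('side','s2')
E
```

```text
time: 69.35
tcp_pos: [486.5, 34.0, 101.1]
tcp_rot: [-0.058, 3.139, -0.0]
force: [0.4, -5.2, 6.9]
finger_gap: 23.1
```

```bash
python3 -m inch '[[0,0.03,0,0],[0,0.06,0,0],[0,0.09,0,0],[0,0.12,0,0],[0,0.15,0,0],[0,0.18,0,0],[0,0.21,0,0],[0,0.24,0,0],[0,0.27,0,0],[0,0.3,0,0]]' | grep -E 'pos|force'
python3 -m inch '[[0,0.03,0,0],[0,0.06,0,0],[0,0.09,0,0],[0,0.12,0,0],[0,0.15,0,0],[0,0.18,0,0],[0,0.21,0,0],[0,0.24,0,0],[0,0.27,0,0],[0,0.3,0,0]]' | grep -E 'pos|force'
```

```text
tcp_pos: [485.5, 57.1, 101.1]
force: [-0.4, -7.3, 8.0]
tcp_pos: [484.4, 81.9, 101.1]
force: [1.2, -5.6, 7.0]
```

```bash
python3 -m inch '[[0,0.03,0,0],[0,0.06,0,0],[0,0.09,0,0],[0,0.12,0,0],[0,0.15,0,0],[0,0.18,0,0],[0,0.21,0,0],[0,0.24,0,0],[0,0.27,0,0],[0,0.3,0,0]]' | grep -E 'pos|force'
python3 -m inch '[[0,0.03,0,0],[0,0.06,0,0],[0,0.09,0,0],[0,0.12,0,0],[0,0.15,0,0],[0,0.18,0,0],[0,0.2,0,0],[0,0.22,0,0],[0,0.22,0,0],[0,0.22,0,0]]' | grep -E 'pos|force'
python3 - <<'E'
from h import *
shot('side','s3')
E
```

```text
tcp_pos: [483.5, 105.9, 101.1]
force: [0.4, -6.0, 8.1]
tcp_pos: [482.7, 123.5, 101.1]
force: [0.8, -5.0, 7.1]
```

```bash
python3 -m inch '[[0,0,-0.05,0],[0,0,-0.1,0],[0,0,-0.2,0],[0,0,-0.3,0],[0,0,-0.4,0],[0,0,-0.5,0],[0,0,-0.6,0],[0,0,-0.7,0],[0,0,-0.7,0],[0,0,-0.7,0]]' | grep -E 'pos|force'
for i in 1 2 3; do python3 -m inch '[[-0.07,-0.035,0,0],[-0.14,-0.07,0,0],[-0.21,-0.105,0,0],[-0.28,-0.14,0,0],[-0.35,-0.175,0,0],[-0.42,-0.21,0,0],[-0.49,-0.245,0,0],[-0.56,-0.28,0,0],[-0.63,-0.315,0,0],[-0.668,-0.341,0,0]]'; done | tail -5
python3 -m inch '[[0,0,0.1,0.02],[0,0,0.2,0.02],[0,0,0.3,0.02],[0,0,0.4,0.02],[0,0,0.5,0.02],[0,0,0.6,0.02],[0,0,0.7,0.02],[0,0,0.7,0.02],[0,0,0.7,0.02],[0,0,0.7,0.02]]'
python3 - <<'E'
from h import *
print(toward([646,47.5,33.5])[0]); shot('wrist','wK2'); shot('side','s4')
a=cv2.imread('pics/wK2.png');b=cv2.imread('pics/s4.png')[150:290,190:414]
cv2.imwrite('pics/v3.png',np.vstack([cv2.resize(a,(480,300)),cv2.resize(b,(480,300),interpolation=cv2.INTER_CUBIC)]))
E
```

```text
tcp_pos: [482.0, 123.3, 155.8]
force: [-0.6, 0.6, -2.1]
time: 79.45
tcp_pos: [645.8, 47.3, 156.0]
tcp_rot: [-0.058, 3.141, -0.0]
force: [0.4, 0.7, -2.3]
finger_gap: 23.3
time: 80.7
tcp_pos: [645.9, 47.6, 100.6]
tcp_rot: [0.04, 3.14, 0.0]
force: [0.2, -0.3, -1.9]
finger_gap: 23.4
[-0.001  -0.0009  0.8384]
```

View pics/v3.png

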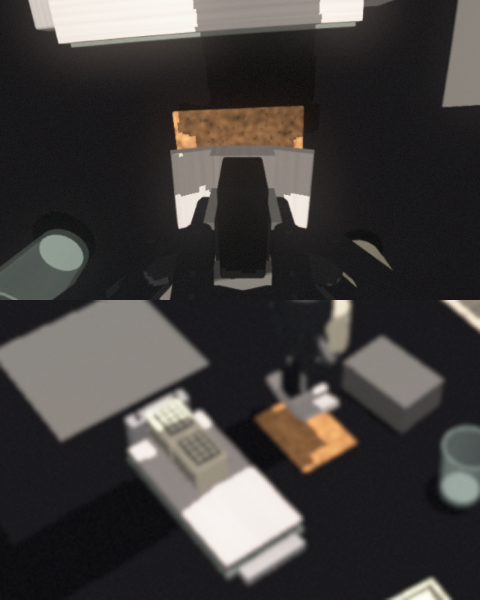

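```bash
python3 -m inch '[[0,0,0.1,0],[0,0,0.2,0],[0,0,0.3,0],[0,0,0.4,0],[0,0,0.5,0],[0,0,0.6,0],[0,0,0.7,0],[0,0,0.77,0],[0,0,0.81,0],[0,0,0.84,0]]' | grep -E 'pos|force'
python3 -m inch '[[0,0,0.005,0],[0,0,0.01,0],[0,0,0.01,0],[0,0,0.01,0],[0,0,0.01,0],[0,0,0.01,0],[0,0,0.01,0],[0,0,0.01,0],[0,0,0.01,0],[0,0,0.01,0]]' | grep -E 'pos|force'
python3 -m inch '[[0,0,0,0],[0,0,0,0],[0,0,0,0],[0,0,0,0],[0,0,0,0],[0,0,0,0],[0,0,0,0],[0,0,0,0],[0,0,0,0],[0,0,0,0]]' 1 | grep -E 'pos|force|gap'
python3 -m inch '[[0,0,-0.1,0],[0,0,-0.2,0],[0,0,-0.3,0],[0,0,-0.4,0],[0,0,-0.5,0],[0,0,-0.6,0],[0,0,-0.7,0],[0,0,-0.8,0],[0,0,-0.9,0],[0,0,-1,0]]' | grep pos
python3 -m inch '[[0,0,-0.1,0.05],[0,0,-0.2,0.1],[0,0,-0.3,0.15],[0,0,-0.4,0.2],[0,0,-0.5,0.25],[0,0,-0.5,0.3],[0,0,-0.5,0.35],[0,0,-0.5,0.4],[0,0,-0.5,0.45],[0,0,-0.5,0.48]]'
python3 - <<'E'
from h import *
print(toward([484.9,50.2,130])); shot('wrist','wx')
E
```

```text
tcp_pos: [645.6, 47.5, 32.8]
force: [-0.3, -0.7, -2.4]
tcp_pos: [645.8, 47.5, 32.7]
force: [-1.9, -0.7, 6.5]
tcp_pos: [645.5, 47.5, 32.0]
force: [0.5, 0.3, -0.1]
finger_gap: 85.4
tcp_pos: [645.4, 47.5, 112.5]
time: 87.05
tcp_pos: [645.4, 47.5, 152.3]
tcp_rot: [2.184, 2.259, -0.0]
force: [-0.1, 0.1, -0.3]
finger_gap: 85.5
(array([ 0.101 , -2.0043,  0.2789]), [[-0.034, 0.999, -0.0], [0.999, 0.034, -0.0], [-0.0, -0.0, -1.0]])
```

```bash
for i in 1 2 3; do python3 -m inch '[[0,-0.07,0,0],[0.01,-0.14,0,0],[0.01,-0.21,0,0],[0.01,-0.28,0,0],[0.02,-0.35,0,0],[0.02,-0.42,0,0],[0.02,-0.5,0,0],[0.03,-0.6,0,0],[0.034,-0.668,0,0],[0.034,-0.668,0,0]]'; done | tail -5
python3 - <<'E'
from h import *
shot('wrist','wR'); shot('top','top2')
a=cv2.imread('pics/wR.png');b=cv2.imread('pics/top2.png')[100:315,140:500]
cv2.imwrite('pics/v4.png',np.vstack([a[:,:],cv2.resize(b,None,fx=.9,fy=.9)[:, :].copy() if 0 else cv2.copyMakeBorder(b[:195],0,0,0,280,0)]))
E
```

```text
time: 90.85
tcp_pos: [484.5, 49.8, 152.1]
tcp_rot: [-2.18, -2.262, -0.0]
force: [-0.2, 0.4, -0.5]
finger_gap: 85.3
```

View pics/v4.png

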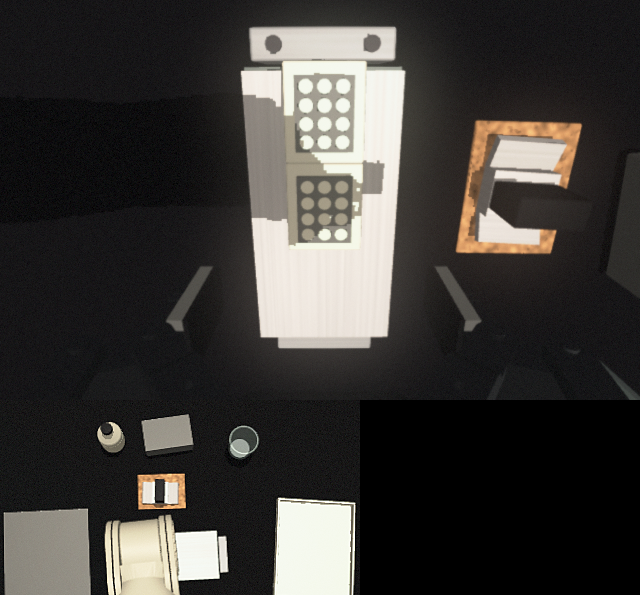

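```bash
python3 -m inch '[[0.005,0.005,0.1,0],[0.005,0.005,0.2,0],[0.005,0.005,0.3,0],[0.005,0.005,0.4,0],[0.005,0.005,0.5,0],[0.005,0.005,0.6,0],[0.005,0.005,0.7,0],[0.005,0.005,0.72,0],[0.005,0.005,0.72,0],[0.005,0.005,0.72,0]]' 1 40 | grep force
python3 -m inch '[[0,0,0.1,0],[0,0,0.2,0],[0,0,0.3,0],[0,0,0.4,0],[0,0,0.5,0],[0,0,0.6,0],[0,0,0.7,0],[0,0,0.72,0],[0,0,0.72,0],[0,0,0.72,0]]' | grep -E 'pos|force'
python3 -m inch '[[0,0,0,0],[0,0,0,0],[0,0,0,0],[0,0,0,0],[0,0,0,0],[0,0,0,0],[0,0,0,0],[0,0,0,0],[0,0,0,0],[0,0,0,0]]' -1 40 | grep -E 'pos|force|gap'
python3 -m inch '[[0,0,-0.1,0],[0,0,-0.2,0],[0,0,-0.3,0],[0,0,-0.4,0],[0,0,-0.5,0],[0,0,-0.6,0],[0,0,-0.7,0],[0,0,-0.8,0],[0,0,-0.9,0],[0,0,-1,0]]'
python3 - <<'E'
from h import *
print(toward([443.8,-333.9,117])[0])
E
```

```text
force: [-0.0, -0.2, 0.1]
tcp_pos: [485.6, 50.2, 37.1]
force: [-0.1, -0.6, 0.2]
tcp_pos: [485.5, 50.2, 36.9]
force: [0.6, 0.1, 1.5]
finger_gap: 49.7
time: 95.95
tcp_pos: [485.3, 50.2, 117.3]
tcp_rot: [-2.18, -2.262, 0.0]
force: [-0.2, 0.5, -2.6]
finger_gap: 49.1
[-4.7782e+00 -6.9660e-01  4.1000e-03]
```

```bash
for i in 1 2 3 4 5; do python3 -m inch '[[-0.1,-0.014,0,0],[-0.2,-0.03,0,0],[-0.3,-0.04,0,0],[-0.4,-0.06,0,0],[-0.5,-0.07,0,0],[-0.6,-0.08,0,0],[-0.7,-0.1,0,0],[-0.8,-0.12,0,0],[-0.9,-0.13,0,0],[-0.955,-0.139,0,0]]' | grep gap; done
python3 -m inch '[[0,0,0,0.036],[0,0,0,0.036],[0,0,0,0.036],[0,0,0,0.036],[0,0,0,0.036],[0,0,0,0.036],[0,0,0,0.036],[0,0,0,0.036],[0,0,0,0.036],[0,0,0,0.036]]'
python3 - <<'E'
from h import *
c=shot('wrist','wT')
o=np.array([498.6,-338]);a=np.radians(-4.3);x=np.array([np.cos(a),np.sin(a)]);y=np.array([-x[1],x[0]])
im=cv2.imread('pics/wT.png')
p=proj(c,[[*(o+u*x+v*y),22] for u,v in((-125,-100),(-125,100),(125,100),(125,-100))]); print(p.round(0).tolist())
cv2.polylines(im,[p.astype(np.int32)],True,(0,0,255)); cv2.imwrite('pics/v5.png',im)
E
```

```text
finger_gap: 49.5
finger_gap: 49.2
finger_gap: 49.5
finger_gap: 49.3
finger_gap: 49.6
time: 103.45
tcp_pos: [444.0, -333.7, 116.8]
tcp_rot: [2.304, 2.136, -0.0]
force: [-0.0, 0.3, -2.2]
finger_gap: 49.4
[[235.0, 318.0], [210.0, 49.0], [603.0, 52.0], [543.0, 316.0]]
```

View pics/v5.png

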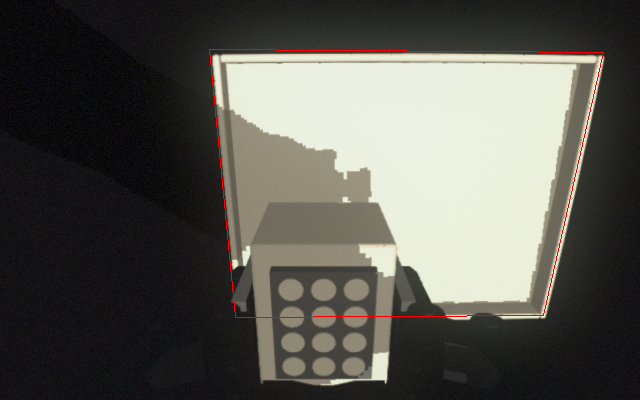

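```bash
python3 -m inch '[[0,0.07,0.07,0],[0,0.07,0.14,0],[0,0.07,0.21,0],[0,0.07,0.28,0],[0,0.07,0.35,0],[0,0.07,0.42,0],[0,0.07,0.49,0],[0,0.07,0.56,0],[0,0.07,0.65,0],[0,0.07,0.65,0]]' | grep -E 'pos|force'
python3 -m inch '[[0,0,0.07,0],[0,0,0.14,0],[0,0,0.21,0],[0,0,0.28,0],[0,0,0.35,0],[0,0,0.42,0],[0,0,0.49,0],[0,0,0.56,0],[0,0,0.6,0],[0,0,0.635,0]]' | grep -E 'pos|force'
python3 -m inch '[[0,0,0.003,0],[0,0,0.006,0],[0,0,0.01,0],[0,0,0.013,0],[0,0,0.013,0],[0,0,0.013,0],[0,0,0.013,0],[0,0,0.013,0],[0,0,0.013,0],[0,0,0.013,0]]' | grep -E 'pos|force'
```

```text
tcp_pos: [449.0, -333.7, 64.0]
force: [-1.0, 0.5, -1.1]
tcp_pos: [449.6, -334.1, 13.9]
force: [-3.2, 2.4, 30.6]
tcp_pos: [449.7, -334.2, 14.0]
force: [-1.9, 1.9, 6.0]
```

```bash
python3 -m inch '[[0,0,-0.005,0],[0,0,-0.005,0],[0,0,-0.005,0],[0,0,-0.005,0],[0,0,-0.005,0],[0,0,-0.005,0],[0,0,-0.005,0],[0,0,-0.005,0],[0,0,-0.005,0],[0,0,-0.005,0]]' 1 | grep -E 'pos|force|gap'
python3 -m inch '[[0,0,-0.1,0],[0,0,-0.2,0],[0,0,-0.3,0],[0,0,-0.4,0],[0,0,-0.5,0],[0,0,-0.6,0],[0,0,-0.7,0],[0,0,-0.8,0],[0,0,-0.9,0],[0,0,-1,0]]' | grep -E 'pos|force'
python3 -m inch '[[0,0,-0.1,-0.036],[0,0,-0.2,-0.036],[0,0,-0.3,-0.036],[0,0,-0.4,-0.036],[0,0,-0.5,-0.036],[0,0,-0.6,-0.036],[0,0,-0.7,-0.036],[0,0,-0.7,-0.036],[0,0,-0.7,-0.036],[0,0,-0.7,-0.036]]' | grep -E 'pos|force'
python3 - <<'E'
from h import *
print(toward([482.6,110,150])); c=shot('wrist','wT2')
E
```

```text
tcp_pos: [449.5, -334.1, 13.4]
force: [-0.6, -0.3, 0.9]
finger_gap: 85.7
tcp_pos: [449.5, -334.1, 93.9]
force: [-0.6, -0.1, -0.1]
tcp_pos: [449.3, -333.9, 148.9]
force: [0.1, -0.2, -0.1]
(array([ 5.5294,  0.6221, -0.0108]), [[-0.037, 0.999, -0.001], [0.999, 0.037, 0.001], [0.001, -0.001, -1.0]])
```

```bash
for i in 1 2 3 4 5 6; do python3 -m inch '[[0.1,0.01,0.01,0],[0.2,0.02,0.02,0],[0.3,0.03,0.02,0],[0.4,0.04,0.03,0],[0.5,0.05,0.04,0],[0.6,0.06,0.05,0],[0.7,0.08,0.06,0],[0.8,0.09,0.065,0],[0.9,0.1,0.066,0],[0.922,0.104,0.066,0]]' | grep -E 'pos'; done
python3 - <<'E'
from h import *
print(toward([482.6,110.2,117])[0]); c=shot('wrist','wA2')
a=cv2.imread('pics/wP2.png',0)[115:300,220:430];b=cv2.imread('pics/wA2.png',0)[115:300,220:430]
print('mean abs diff',np.abs(a.astype(int)-b).mean(), cv2.phaseCorrelate(a.astype(float),b.astype(float)))
cv2.imwrite('pics/v6.png',np.hstack([a,b]))
E
```

```text
tcp_pos: [455.2, -259.5, 144.2]
tcp_pos: [460.7, -185.5, 138.8]
tcp_pos: [466.3, -111.5, 133.6]
tcp_pos: [471.9, -37.5, 128.3]
tcp_pos: [477.4, 36.6, 123.0]
tcp_pos: [483.0, 110.6, 117.7]
[-0.0046 -0.0055  0.0089]
mean abs diff 8.09117117117117 ((-0.8758803371828918, 0.3633040245960615), 0.6091231400929968)
```

```bash
python3 -m inch '[[-0.005,-0.005,0.1,0],[-0.005,-0.005,0.2,0],[-0.005,-0.005,0.3,0],[-0.005,-0.005,0.4,0],[-0.005,-0.005,0.5,0],[-0.005,-0.005,0.6,0],[-0.005,-0.005,0.7,0],[-0.005,-0.005,0.8,0],[-0.005,-0.005,0.9,0],[-0.005,-0.005,1,0]]' 1 40 | grep -E 'pos|force'
python3 -m inch '[[0,0,0,0],[0,0,0,0],[0,0,0,0],[0,0,0,0],[0,0,0,0],[0,0,0,0],[0,0,0,0],[0,0,0,0],[0,0,0,0],[0,0,0,0]]' -1 40 | grep -E 'pos|force|gap'
python3 -m inch '[[0,0,-0.1,0],[0,0,-0.2,0],[0,0,-0.3,0],[0,0,-0.4,0],[0,0,-0.5,0],[0,0,-0.6,0],[0,0,-0.7,0],[0,0,-0.8,0],[0,0,-0.9,0],[0,0,-1,0]]'
python3 - <<'E'
from h import *
print(toward([549.2,-341.6,137])[0])
E
```

```text
tcp_pos: [482.6, 109.6, 37.2]
force: [0.5, 0.5, 0.3]
tcp_pos: [482.8, 109.6, 37.8]
force: [1.4, -0.3, 1.2]
finger_gap: 49.2
time: 122.35
tcp_pos: [482.6, 109.6, 118.2]
tcp_rot: [-2.18, -2.262, 0.0]
force: [0.0, -0.0, -2.1]
finger_gap: 49.3
[-5.6673  0.6223 -0.2348]
```

```bash
for i in 1 2 3 4 5 6; do python3 -m inch '[[-0.1,0.01,-0.01,0],[-0.2,0.02,-0.02,0],[-0.3,0.03,-0.03,0],[-0.4,0.04,-0.04,0],[-0.5,0.05,-0.04,0],[-0.6,0.06,-0.04,0],[-0.7,0.08,-0.04,0],[-0.8,0.09,-0.04,0],[-0.9,0.1,-0.04,0],[-0.945,0.104,-0.04,0]]' | grep gap; done
python3 -m inch '[[0,0,0.05,0.036],[0,0,0.1,0.036],[0,0,0.2,0.036],[0,0,0.3,0.036],[0,0,0.4,0.036],[0,0,0.5,0.036],[0,0,0.6,0.036],[0,0,0.7,0.036],[0,0,0.8,0.036],[0,0,0.9,0.036]]' | grep -E 'pos|force'
python3 - <<'E'
from h import *
print(toward([549.2,-341.6,17])[0])
E
```

```text
finger_gap: 49.1
finger_gap: 48.9
finger_gap: 49.5
finger_gap: 49.6
finger_gap: 48.9
finger_gap: 49.6
tcp_pos: [549.4, -341.8, 64.4]
force: [-0.1, 0.1, -1.9]
[ 0.0029 -0.0022  0.5923]
```

```bash
python3 -m inch '[[0,0,0.08,0],[0,0,0.16,0],[0,0,0.24,0],[0,0,0.32,0],[0,0,0.4,0],[0,0,0.48,0],[0,0,0.54,0],[0,0,0.58,0],[0,0,0.59,0],[0,0,0.59,0]]' | grep -E 'pos|force'
python3 -m inch '[[0,0,0.003,0],[0,0,0.006,0],[0,0,0.009,0],[0,0,0.012,0],[0,0,0.015,0],[0,0,0.018,0],[0,0,0.021,0],[0,0,0.024,0],[0,0,0.027,0],[0,0,0.03,0]]' | grep -E 'pos|force'
```

```text
tcp_pos: [549.5, -341.9, 17.8]
force: [-0.4, -0.2, -1.5]
tcp_pos: [549.3, -341.8, 15.3]
force: [0.4, 0.3, -1.1]
```

```bash
python3 -m inch '[[0,0,0.002,0],[0,0,0.004,0],[0,0,0.006,0],[0,0,0.008,0],[0,0,0.01,0],[0,0,0.012,0],[0,0,0.014,0],[0,0,0.016,0],[0,0,0.018,0],[0,0,0.018,0]]' | grep -E 'pos|force'
python3 -m inch '[[0,0,0,0],[0,0,0,0],[0,0,0,0],[0,0,0,0],[0,0,0,0],[0,0,0,0],[0,0,0,0],[0,0,0,0],[0,0,0,0],[0,0,0,0]]' 1 | grep -E 'pos|force|gap'
python3 -m inch '[[0,0,-0.1,0],[0,0,-0.2,0],[0,0,-0.3,0],[0,0,-0.4,0],[0,0,-0.5,0],[0,0,-0.6,0],[0,0,-0.7,0],[0,0,-0.8,0],[0,0,-0.9,0],[0,0,-1,0]]' | grep -E 'pos|force'
python3 -m inch '[[-0.1,0,-0.1,0],[-0.2,0,-0.2,0],[-0.3,0,-0.3,0],[-0.4,0,-0.4,0],[-0.4,0,-0.5,0],[-0.4,0,-0.6,0],[-0.4,0,-0.7,0],[-0.4,0,-0.8,0],[-0.4,0,-0.9,0],[-0.4,0,-1,0]]' | grep -E 'time|pos|force'
python3 - <<'E'
from h import *
shot('wrist','wF'); shot('side','sF'); shot('top','tF')
a=cv2.imread('pics/wF.png');b=cv2.imread('pics/sF.png')[140:400,180:460];t=cv2.imread('pics/tF.png')[100:320,130:510]
a=cv2.resize(a,(640,400))[100:400]
cv2.imwrite('pics/v7.png',np.hstack([np.vstack([a[:,:420],np.zeros((0,420,3),np.uint8),cv2.resize(t,(420,244))]),cv2.copyMakeBorder(cv2.resize(b,(380,353)),0,191,0,0,0)]))
E
```

```text
tcp_pos: [549.3, -341.8, 13.8]
force: [0.3, 0.2, -1.7]
tcp_pos: [549.3, -341.8, 13.8]
force: [0.6, -0.0, -0.1]
finger_gap: 85.5
tcp_pos: [549.3, -341.8, 94.4]
force: [-0.3, -0.4, -0.3]
time: 138.6
tcp_pos: [547.0, -373.6, 174.4]
force: [1.1, -1.2, 0.4]
```

View pics/v7.png

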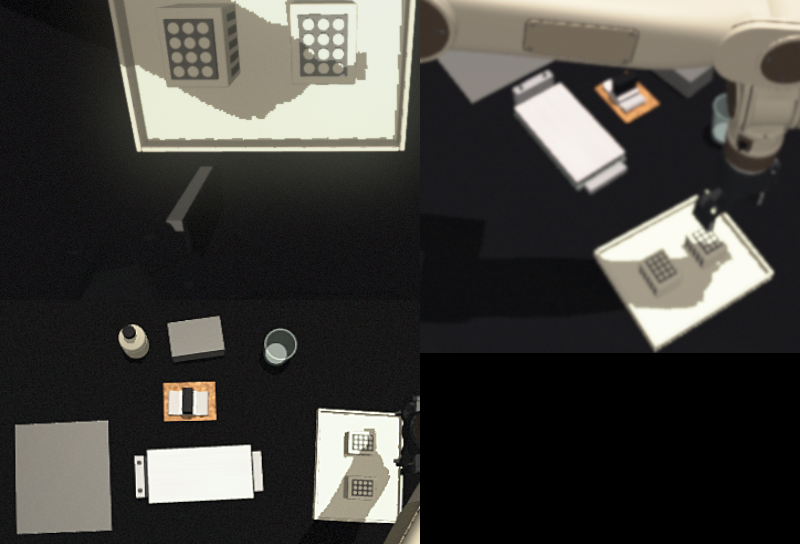

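Both cassettes stand upright in the tray with their caps low, the block is upright on its pad and the bystanders haven't moved. I'll hand in.

```bash
python3 -c "
from rig import job
print(job.hand_in())"
```

```text
the job is handed in; nothing more can be done
None
```

The job is done and handed in at about 139 s of the 210 s allowed. There were two cassettes, and the stop was at the +y end.

- **Row:** I stood both cassettes long side in line, the first touching the stop and the second touching the first. Contact read about 6 N each time.
- **Pressing:** One stroke from the open end to the stop. From tool height and wrist force, the bed was sunk about 5.3 to 6.4 mm of its 12 mm travel once the flat of the sole was on the row, and it never hit bottom. It was shallower, roughly 3 mm, for a moment as the ramp first drove the open-end cassette's cap down.
- **Last pictures:** Both cassettes were upright in the tray, the block was upright on its pad, and the bottle, beaker and grey box looked unmoved.

**Checks that were off or incomplete:**
- I did not measure cap depth directly. I judged the caps home from the sole's height, the force, and how low they look in the pictures.
- The top camera read about 3 mm low in y, so I corrected using the wrist camera.
- The first cassette into the tray touched the floor about 1 mm early, with a brief 30 N at the wrist (limit 120 N). I lowered the second one more slowly.

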